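# Open the push-and-turn cap of a biscuit press

### The arm

A 6-joint arm with a two-finger parallel gripper is mounted at the origin on the work surface. World frame = base frame: x ahead of the robot, y to its left, z up, the work surface at z = 0. Lengths are in m, angles in rad, forces in N, time in s.
With the tool pointing down it reaches from about 0.35 to 0.975 m from the base axis. Payload 4.9 kg.
Tool frame: the origin (TCP) lies midway between the tips of the shut fingers; the grasp point (between the pads) lies 19 mm behind it; z points along the fingers, y is the direction in which the jaws open and shut (so a half turn about z gives the same grasp; the last joint's range is limited). The gripper opens to 85 mm and grips with 20 to 120 N. Pads are 22 mm wide; open, the fingers measure 114 mm over their backs; the gripper's body (76 mm by 85 mm) begins 54 mm behind the grasp point. The pads swing forward as they close: fully open they stand 13 mm farther back than shut.
Start: joints at [1.133, 0.053, 1.613, -0, 1.476, -0.119], TCP at [0.196, 0.593, 0.231] pointing down, gripper open.
Joint ranges: [-3.01, 3.01], [-1.01, 2.22], [0.06, 2.58], [-1.02, 4.17], [0.09, 2.62], [-3.14, 3.14]. Speed limits (rad/s): [2.57, 2.57, 3.14, 3.14, 3.14, 3.14].

### API

Orientations are given as a rotation vector (axis times angle).
In Python, from station import ctrl gives the robot as it stands.
- The arm moves only by the tool jog_arm, never from a script. Its argument "steps" is a list of rows, each an object of numbers: "dx", "dy", "dz": the shift along the world's x, y, z in units of 60 mm (1.0 is 60 mm); "twist": the turn about the world's z in units of 10 degrees (1.0 is 10 degrees). A call has 1 to 5 rows; each row is the pose to reach, as a shift and turn from the pose measured when the call began; what a row does not reach only later rows make up. A row lasts 1/8 s, in which the tool goes at most 62.5 mm and 10.7 degrees, less where a joint would pass 70% of its speed; a pose out of reach is approached as far as the arm can. A call with a gripper value outside its range is refused whole. "gripper" is the closure in counts, from 0 (fully open) to 255 (shut), set as the call begins (left out, the last holds). The fingers move at their own pace and stop on an object; "newtons" is the grip in N (left out, the last holds). Time passes only in rows, so rows that repeat a pose let the fingers close. It gives the time, the measured TCP pose, the force and the opening at its end, in the units of the state.
- ctrl.get_obs(): the state, without advancing time (a new reading comes with each control period).
- ctrl.get_image(name): name is "side" or "top" or "wrist"; returns a dict with "frame" (384x512x3 uint8, red, green, blue), "range_z" (384x512 float32, m along the optical axis (not along the pixel's ray), 0 where there is no reading), "fx", "fy", "cx", "cy" (pixels), "extrinsics" (4x4, takes a point from camera to world coordinates). Camera axes: x right, y down, z forward; pixel columns grow to the right and rows downward; lengths in m; the calibration is good to about 2 mm. A picture is of the moment at which its call begins.
- ctrl.finish_job(): hands the job in, once; it reports no verdict.
The state is a dict: "t": time; "q": joint angles; "dq": joint speeds; "effort": joint torques, N m; "tool_pos": TCP position; "tool_rot": TCP orientation; "contact_force": force on the tool from outside, world axes, zero at the start; "wrist_torque": the same for the moment, N m; "opening": finger opening in m.
Only numpy, scipy, OpenCV 4.12 (cv2) and the standard library are available. Lean on these libraries where they do the work, as an engineer would, in place of code of your own. Each camera call takes 0.05 s, during which the arm holds its last target.

### The job

Open the biscuit press that stands in its filling stand: pull the orange lock tab out to its stop, away from the barrel, and leave it out; then press the black safety cap down, keep it pressed while twisting it anticlockwise (seen from above) until it is free, and lift it straight off. Finish while still holding the cap in the gripper, level and still, about 10 cm above where it sat and centred over the open barrel. Leave the nozzles, discs, spatula and bowl where they are.

Things in the scene. Friction and masses are not known exactly. Their poses are not given: they have to be found in the camera images.
- press: biscuit press upright in its stand, fixed: grey foot plate, steel barrel 58 mm across (shoulder at 150 mm), narrow neck up to 180 mm, grey lock column beside it. Origin on the table surface on the barrel's axis, z up. The lock column is on its -x side: x from -58 to -100 mm, 30 mm wide, 168 mm tall.
- mouth (a point): centre of the top face of the neck, 180 mm above the table, under the cap at first; axes as the press's. Inside, the cap's lugs are caught: the cap must go down at least 4 mm, then turn anticlockwise (clockwise is blocked), staying down for the first 50 degrees. It is free to lift straight up from about 50 to 130 degrees; 75 is good.
- cap: black 12-sided push-and-turn cap on the neck: 45 mm tall, 56 mm across flats (flats face its x and y axes and every 30 degrees), about 60 g. Origin at the centre of its open lower rim, z up its axis; seated it is 158 mm above the table on the barrel's axis, its axes along the press's. A spring pushes it up: 5 N at rest, 9 N when 5 mm down, solid stop at 7 mm.
- cap_grip (a point): point on the cap's axis 31 mm above its lower rim and 14 mm below its top, 189 mm above the table when seated: the height to grip its sides. Below, at its lower rim on its -x side, two orange ears (10 mm tall, out to 37 mm from the axis) straddle the lock tongue, so that it cannot turn while the lock is in.
- lock (a joint): pull-out of the lock slide, m: 0 fully in, 0.030 at its stop; grows as the tab moves away from the barrel along the press's -x. A light return spring (0.6 N in, 1.8 N at the stop) is outdone by a friction brake (3.2 N), so it stays where it is left; pulling takes about 5 N. The cap's ears pass it once it is beyond 0.010.
- lock_tab (a point): grip point in the orange upright lock tab, 192 mm above the table, on the press's -x side, 70 mm from the barrel's axis when in, 100 mm when out; axes as the press's. The tab is 16 mm long (x), 14 mm thick (y), its top at 206 mm; the column beside its foot ends at 168 mm. Pinch it across y from above.
- nozzle_a: loose steel piping nozzle, a bystander: cone 42 mm tall, 29 mm across at the foot, standing upright; origin at the centre of its underside
- nozzle_b: loose steel piping nozzle, a bystander: cone 42 mm tall, 29 mm across at the foot, standing upright; origin at the centre of its underside
- nozzle_c: loose steel piping nozzle, a bystander: cone 42 mm tall, 29 mm across at the foot, standing upright; origin at the centre of its underside
- nozzle_d: loose steel piping nozzle, a bystander: cone 42 mm tall, 29 mm across at the foot, standing upright; origin at the centre of its underside
- disc_a: loose flat steel pattern disc, a bystander: 50 mm across, 4 mm thick, lying flat; origin at the centre of its underside
- disc_b: loose flat steel pattern disc, a bystander: 50 mm across, 4 mm thick, lying flat; origin at the centre of its underside
- spatula: loose kitchen spatula with a red handle, a bystander: about 240 mm long, lying along its x; origin on its underside at mid-length
- bowl: loose white bowl, a bystander: 120 mm across, 55 mm tall; origin at the centre of its underside
Things that resemble listed ones, but are neither listed nor needed, are in the scene too. Of the things that look like the press, take the one that is nearest to the robot's base at the start.

How it is judged:
By the outcome, as a careful person would: the job done as asked, in the order asked, and still so for the second after the job is handed in, while the arm keeps its last pose, push and grip.
It also fails if it takes over 51 s, if anything falls off the work surface, if the arm or the gripper's body presses on something with over 40 N, if the wrist force passes 120 N, or if a joint passes its speed limit or range.

## Working session

There is one attempt and no reset: what is moved stays moved. The work goes in short steps, Python scripts to look and compute and a tool call to move; the robot and the scene stay as the last step left them, time stands still between calls to the robot, and variables do not carry over. Pictures are saved under pics/ and viewed, and the job is handed in when it is done.

Besides the shell and the picture viewer there is one more tool, called by a JSON object that holds its "op" and its "data". jog_arm: Moves the arm, as the interface text tells. Its arguments: {"type":"object","properties":{"steps":{"type":"array"},"gripper":{"type":"number"},"newtons":{"type":"number"}},"required":["steps"]}

```bash
mkdir -p pics; ls
python3 - <<'E'
from station import ctrl
import cv2,numpy as np
o=ctrl.get_obs();print({k:np.round(v,3).tolist() for k,v in o.items()})
for n in("side","top","wrist"):
    d=ctrl.get_image(n);np.savez(f"pics/{n}0.npz",**d)
    cv2.imwrite(f"pics/{n}0.png",d["frame"][:,:,::-1]);print(n,d["fx"],np.round(d["extrinsics"],3).tolist())
E
```

```text
pics
{'t': 0.0, 'q': [1.133, 0.053, 1.614, -0.0, 1.476, -0.119], 'dq': [-0.0, -0.002, 0.002, -0.001, 0.0, 0.0], 'effort': [-0.002, -39.369, -37.018, -0.0, 0.007, 0.0], 'tool_pos': [0.196, 0.593, 0.23], 'tool_rot': [-0.499, -3.101, 0.003], 'contact_force': [0.082, -0.174, -0.476], 'wrist_torque': [-0.061, 0.064, -0.04], 'opening': 0.086}
side 499.9828358552245 [[-0.995, -0.049, 0.09, 0.403], [-0.103, 0.485, -0.869, 1.32], [-0.001, -0.873, -0.487, 0.872], [0.0, 0.0, 0.0, 1.0]]
top 486.99340943068927 [[0.001, -0.976, 0.22, 0.192], [-1.0, -0.002, -0.005, 0.003], [0.005, -0.22, -0.976, 1.776], [0.0, 0.0, 0.0, 1.0]]
wrist 276.90490684516635 [[0.313, 0.9, 0.305, 0.117], [0.95, -0.296, -0.102, 0.62], [-0.002, 0.322, -0.947, 0.373], [0.0, 0.0, 0.0, 1.0]]
```

View pics/side0.png

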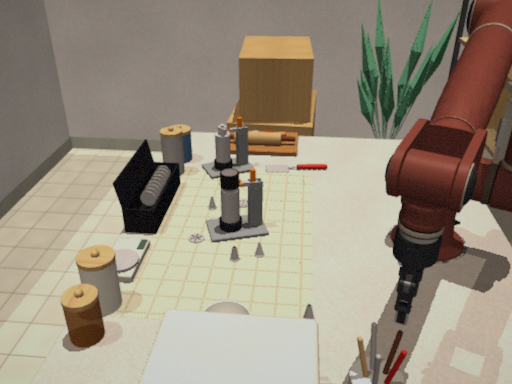

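View pics/top0.png

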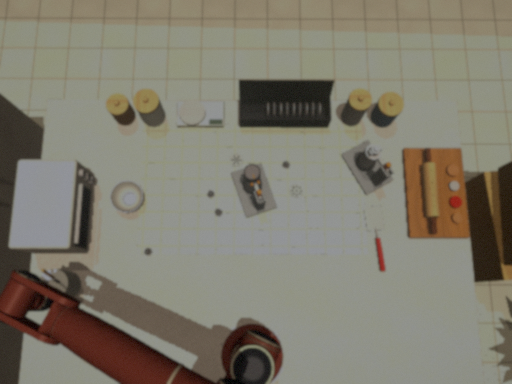

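View pics/wrist0.png

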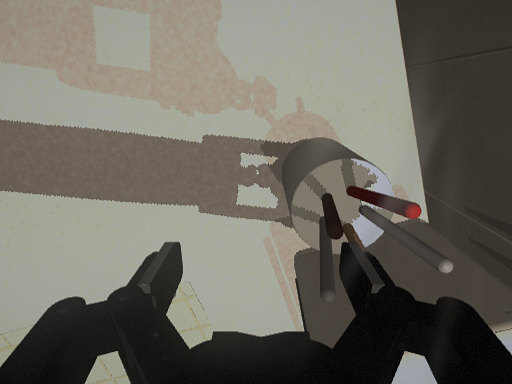

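The top view shows two presses, at about (253,190) and (370,165). The first is nearer the base (around (255,360)). Next I'll enlarge it and measure.

```bash
cat > h.py <<'E'
import numpy as np,cv2
def load(f): 
    d=np.load(f); return {k:d[k] for k in d}
def cloud(d):
    z=d["range_z"].astype(float);v,u=np.mgrid[:z.shape[0],:z.shape[1]]
    P=np.stack([(u-d["cx"])/d["fx"]*z,(v-d["cy"])/d["fy"]*z,z],-1)
    return P@d["extrinsics"][:3,:3].T+d["extrinsics"][:3,3]
E
python3 - <<'E'
from h import *
for n,(a,b,c,e) in(("side",(120,290,190,260)),("top",(215,150,400,230))):
    d=load(f"pics/{n}0.npz");
    if n=="side":a,b,c,e=190,110,290,250
    im=d["frame"][b:e,a:c,::-1];s=4 if n=="top" else 4
    cv2.imwrite(f"pics/{n}0z.png",cv2.resize(im,None,fx=s,fy=s,interpolation=cv2.INTER_CUBIC))
    P=cloud(d);hsv=cv2.cvtColor(d["frame"],cv2.COLOR_RGB2HSV)
    m=((hsv[...,0]>5)&(hsv[...,0]<20)&(hsv[...,1]>150)&(P[...,2]>.12)&(P[...,2]<.25)).astype(np.uint8)
    k,l,st,ce=cv2.connectedComponentsWithStats(m)
    for i in range(1,k):
        if st[i,4]>5:
            q=P[l==i];print(n,"orange",st[i],np.round(np.median(q,0),4),np.round(q.min(0),3),np.round(q.max(0),3))
    m=((P[...,2]>.19)&(P[...,2]<.225)&(d["range_z"]>0)).astype(np.uint8)
    k,l,st,ce=cv2.connectedComponentsWithStats(m)
    for i in range(1,k):
        if st[i,4]>10:
            q=P[l==i];print(n,"high",st[i],np.round(np.median(q,0),4),np.round(q.min(0),3),np.round(q.max(0),3))
E
```

```text
side orange [238 117   4  10  37] [ 0.6307 -0.4479  0.1919] [ 0.623 -0.461  0.173] [ 0.636 -0.439  0.206]
side orange [251 169   4  13  49] [ 0.5375 -0.0144  0.1902] [ 0.532 -0.023  0.171] [ 0.542 -0.008  0.21 ]
side orange [238 180   5   6  18] [0.5763 0.0058 0.1685] [ 0.567 -0.016  0.159] [0.578 0.016 0.182]
side orange [479 187   5   4   6] [-0.0831  0.1047  0.2405] [-0.085  0.101  0.235] [-0.078  0.108  0.247]
side orange [491 190   6   5   7] [-0.1082  0.1212  0.2435] [-0.112  0.117  0.233] [-0.105  0.125  0.249]
side orange [477 192   5   7  14] [-0.0822  0.1009  0.2224] [-0.087  0.092  0.206] [-0.076  0.105  0.231]
side orange [496 192  12   9  20] [-0.1218  0.1305  0.2329] [-0.14   0.125  0.228] [-0.114  0.139  0.244]
side orange [503 194   5   4   8] [-0.1338  0.1334  0.24  ] [-0.138  0.127  0.235] [-0.128  0.138  0.242]
side orange [490 199   5   7   9] [-0.116   0.1208  0.2119] [-0.12   0.111  0.197] [-0.106  0.124  0.218]
side orange [497 201   9   8  22] [-0.134   0.1261  0.2073] [-0.14   0.107  0.187] [-0.123  0.137  0.224]
side orange [507 200   4   8  10] [-0.1465  0.
[... 2525 characters left out ...]
range [386 164   4   3   9] [ 0.6299 -0.4522  0.2056] [ 0.625 -0.457  0.194] [ 0.633 -0.449  0.211]
top orange [258 191   2   4   8] [ 0.5332 -0.0199  0.2085] [ 0.528 -0.022  0.202] [ 0.539 -0.018  0.213]
top high [   9  160   69   90 5376] [0.4941 0.6866 0.2005] [0.348 0.586 0.19 ] [0.648 0.79  0.214]
top high [385 162   7   7  28] [ 0.6296 -0.4539  0.2038] [ 0.621 -0.465  0.191] [ 0.642 -0.446  0.211]
top high [244 164  17  18 234] [0.603  0.0017 0.2034] [ 0.576 -0.025  0.19 ] [0.632 0.029 0.213]
top high [257 190   5   6  23] [ 0.5354 -0.0216  0.2048] [ 0.528 -0.028  0.192] [ 0.544 -0.015  0.214]
top high [ 42 270   7   5  20] [0.2737 0.6575 0.206 ] [0.268 0.654 0.19 ] [0.28  0.663 0.223]
```

```bash
ls pics
```

```text
side0.npz
side0.png
side0z.png
top0.npz
top0.png
top0z.png
wrist0.npz
wrist0.png
```

View pics/top0z.png

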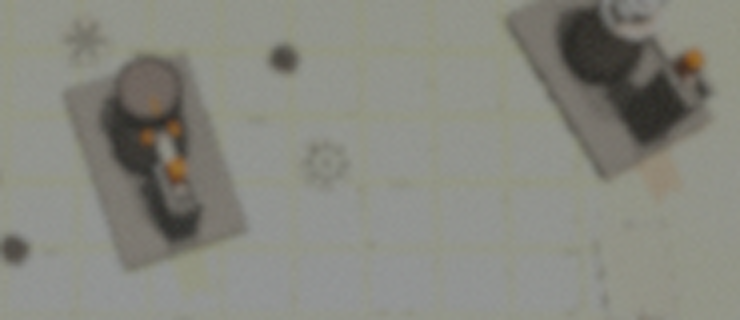

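View pics/side0z.png

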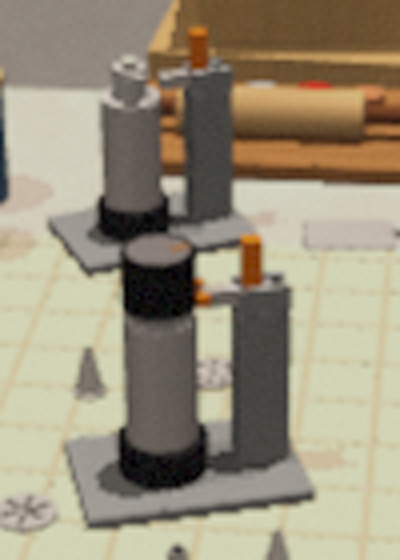

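Run:
```python
from h import *
from scipy.spatial.transform import Rotation as R
from station import ctrl
o=ctrl.get_obs();M=R.from_rotvec(o["tool_rot"]).as_matrix();print(np.round(M,3))
d=load("pics/top0.npz");P=cloud(d)
X,Y,Z=P[...,0],P[...,1],P[...,2]
near=(abs(X-.57)<.12)&(abs(Y-0)<.1)
for nm,lo,hi in(("plate+",.006,.03),("coltop",.155,.18)):
    q=P[near&(Z>lo)&(Z<hi)]
    r=cv2.minAreaRect(q[:,:2].astype(np.float32)*1000);print(nm,len(q),r,np.median(q[:,2]))
hsv=cv2.cvtColor(d["frame"],cv2.COLOR_RGB2HSV)
q=P[near&(Z>.195)&(Z<.215)&(np.hypot(X-.604,Y-.002)<.04)]
print("cap",q.mean(0),cv2.minEnclosingCircle(q[:,:2].astype(np.float32)),np.median(q[:,2]))
# gray-based foot plate
v=hsv[150:220,225:285,2];
```

```text
[[-0.95   0.313 -0.001]
 [ 0.313  0.95  -0.001]
 [ 0.    -0.002 -1.   ]]
plate+ 1041 ((570.4013671875, -0.29747772216796875), (198.8994140625, 239.085693359375), 89.97911834716797) 0.011720056747962504
coltop 128 ((560.8167114257812, -16.91387176513672), (105.79795837402344, 48.226985931396484), 27.488285064697266) 0.1680405052011542
cap [0.60351871 0.00142356 0.20367973] ((0.6041648387908936, 0.0015976637369021773), 0.029115840792655945) 0.20359524086351755
```

{"op": "jog_arm", "data": {"steps": [{"dz":0.8,"twist":-1},{"dx":0.2,"dy":-0.6,"dz":1.3,"twist":-2},{"dx":0.6,"dy":-1.4,"dz":1.4,"twist":-3},{"dx":1.1,"dy":-2.2,"dz":1.4,"twist":-4},{"dx":1.6,"dy":-3.0,"dz":1.4,"twist":-5}], "gripper": 0, "newtons": 60}}

```text
validation failed for argument at $.st...
```

{"op": "jog_arm", "data": {"steps": [{"dx":0.0,"dy":0.0,"dz":0.8,"twist":-1.0},{"dx":0.2,"dy":-0.6,"dz":1.3,"twist":-2.0},{"dx":0.6,"dy":-1.4,"dz":1.4,"twist":-3.0},{"dx":1.1,"dy":-2.2,"dz":1.4,"twist":-4.0},{"dx":1.6,"dy":-3.0,"dz":1.4,"twist":-5.0}], "gripper": 0, "newtons": 60}}

```text
t: 0.78
tool_pos: [0.2921, 0.4115, 0.3142]
tool_rot: [-1.769, -2.595, 0.002]
contact_force: [0.4, -1.1, 0.1]
opening: 0.0852
```

{"op": "jog_arm", "data": {"steps": [{"dx":0.4,"dy":-0.7,"dz":0.0,"twist":-1.0},{"dx":0.8,"dy":-1.5,"dz":0.0,"twist":-2.0},{"dx":1.3,"dy":-2.3,"dz":0.0,"twist":-3.0},{"dx":1.7,"dy":-3.1,"dz":0.0,"twist":-4.0},{"dx":2.2,"dy":-3.9,"dz":0.0,"twist":-5.0}]}}

```text
t: 1.4
tool_pos: [0.4244, 0.1759, 0.3141]
tool_rot: [-2.704, -1.597, 0.0]
contact_force: [1.2, 0.4, -0.1]
opening: 0.0856
```

{"op": "jog_arm", "data": {"steps": [{"dx":0.4,"dy":-0.7,"dz":0.0,"twist":-1.0},{"dx":0.8,"dy":-1.5,"dz":0.0,"twist":-2.0},{"dx":1.3,"dy":-2.3,"dz":0.0,"twist":-3.0},{"dx":1.6,"dy":-3.0,"dz":0.0,"twist":-4.0},{"dx":1.7,"dy":-3.0,"dz":0.0,"twist":-4.0}]}}

```text
t: 2.02
tool_pos: [0.5268, -0.0064, 0.3133]
tool_rot: [-3.088, -0.569, 0.002]
contact_force: [-0.7, 1.3, -1.1]
opening: 0.0853
```

```bash
cat > look.py <<'E'
from h import *
from station import ctrl
from scipy.spatial.transform import Rotation as R
import sys
tag=sys.argv[1]; names=sys.argv[2:] or ["wrist"]
for n in names:
    d=ctrl.get_image(n);np.savez(f"pics/{n}{tag}.npz",**d);cv2.imwrite(f"pics/{n}{tag}.png",d["frame"][:,:,::-1])
    P=cloud(d);X,Y,Z=P[...,0],P[...,1],P[...,2]
    hsv=cv2.cvtColor(d["frame"],cv2.COLOR_RGB2HSV)
    near=(np.hypot(X-.57,Y)<.14)&(d["range_z"]>.05)
    org=(hsv[...,0]>5)&(hsv[...,0]<20)&(hsv[...,1]>130)
    q=P[near&org&(Z>.195)&(Z<.213)]
    if len(q)>3: print(n,"tab top",len(q),np.round(q.mean(0),4),cv2.minAreaRect(q[q[:,2]>.2][:,:2].astype(np.float32)*1000))
    q=P[near&(Z>.197)&(Z<.212)&(np.hypot(X-.604,Y-.002)<.036)]
    if len(q)>3: print(n,"cap top",len(q),np.round(q.mean(0),4),cv2.minEnclosingCircle(q[:,:2].astype(np.float32)*1000))
    q=P[near&(Z>.160)&(Z<.175)&~org&(np.hypot(X-.604,Y-.002)>.055)]
    if len(q)>3: print(n,"col top",len(q),np.round(q.mean(0),4),cv2.minAreaRect(q[:,:2].astype(np.float32)*1000))
o=ctrl.get_obs();v=o["tool_rot"];print("t",o["t"],"pos",np.round(o["tool_pos"],4),"yaw",np.degrees(2*np.arctan2(v[1],v[0]))%360,"F",np.round(o["contact_force"],1),"M",np.round(o["wrist_torque"],2),"open",round(float(o["opening"]),4),"q6",o["q"][5])
E
python3 look.py 1 wrist top
```

```text
wrist tab top 286 [ 0.5537 -0.0154  0.2046] ((564.4818115234375, -12.790184020996094), (69.03876495361328, 24.773509979248047), 28.64915657043457)
wrist cap top 3450 [0.6062 0.0024 0.2032] ((605.4984130859375, 2.0463733673095703), 28.63848114013672)
wrist col top 506 [ 0.5353 -0.0213  0.1672] ((531.8618774414062, -23.457855224609375), (43.22106170654297, 29.112689971923828), 19.592119216918945)
top tab top 15 [ 0.5359 -0.0202  0.2056] ((536.3848266601562, -20.121871948242188), (13.999547958374023, 9.538605690002441), 24.98052215576172)
top col top 50 [ 0.5281 -0.024   0.1676] ((529.4324951171875, -24.435155868530273), (41.60276412963867, 29.067401885986328), 17.745229721069336)
t 2.125 pos [ 0.5265 -0.004   0.3136] yaw 21.16730121180848 F [-0.   0.2 -0.4] M [ 0.01 -0.02  0.01] open 0.0856 q6 1.051514629616684
```

```bash
sleep 1
```

```text
(no output)
```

View pics/wrist1.png

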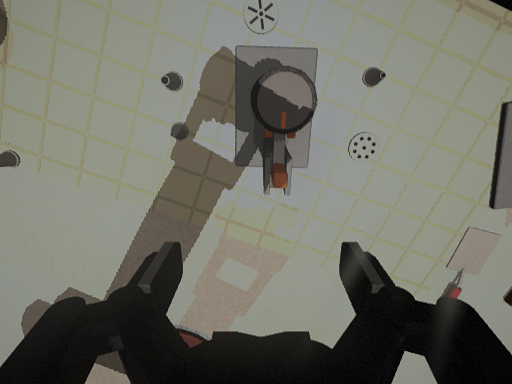

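{"op": "jog_arm", "data": {"steps": [{"dx":0.2,"dy":-0.28,"dz":-0.3,"twist":-0.2},{"dx":0.2,"dy":-0.28,"dz":-0.8,"twist":-0.2},{"dx":0.2,"dy":-0.28,"dz":-1.0,"twist":-0.2},{"dx":0.2,"dy":-0.28,"dz":-1.0,"twist":-0.2}], "gripper": 100}}

```text
t: 2.62
tool_pos: [0.5378, -0.0204, 0.252]
tool_rot: [-3.095, -0.524, 0.005]
contact_force: [-0.0, 0.0, 0.4]
opening: 0.052
```

```bash
python3 look.py 2 wrist side
python3 - <<'E'
from h import *
d=load("pics/wrist2.npz");P=cloud(d);hsv=cv2.cvtColor(d["frame"],cv2.COLOR_RGB2HSV)
org=(hsv[...,0]<20)&(hsv[...,1]>130)&(P[...,2]>.200)&(P[...,2]<.212)&(np.hypot(P[...,0]-.605,P[...,1]-.002)>.045)&(np.hypot(P[...,0]-.57,P[...,1])<.14)
q=P[org];print(len(q),q.mean(0),cv2.minAreaRect(q[:,:2].astype(np.float32)*1000))
E
```

```text
wrist tab top 494 [ 0.5524 -0.0163  0.2045] ((563.8389282226562, -12.385091781616211), (69.83499145507812, 12.042051315307617), 19.316070556640625)
wrist cap top 5802 [0.6064 0.0024 0.2032] ((605.4060668945312, 2.0342321395874023), 28.830734252929688)
wrist col top 801 [ 0.5355 -0.022   0.1672] ((531.6932983398438, -23.560239791870117), (43.64019012451172, 28.87900733947754), 19.76444435119629)
side tab top 24 [ 0.5454 -0.0131  0.2025] ((563.127685546875, -11.406517028808594), (64.08967590332031, 15.13912582397461), 13.268781661987305)
side cap top 159 [0.603  0.0083 0.2023] ((604.9984130859375, 4.743046760559082), 31.7463436126709)
side col top 74 [ 0.5279 -0.0171  0.1657] ((531.1256103515625, -19.01923179626465), (43.36194610595703, 33.66736602783203), 18.80484390258789)
t 2.725 pos [ 0.5389 -0.0207  0.2544] yaw 19.194040090710587 F [ 0.8  0.3 -0.1] M [ 0. -0.  0.] open 0.052 q6 1.0584663468416835
341 [ 0.5389302  -0.02097639  0.20519317] ((538.1876831054688, -21.390350341796875), (15.472145080566406, 12.042526245117188), 19.145254135131836)
```

View pics/wrist2.png

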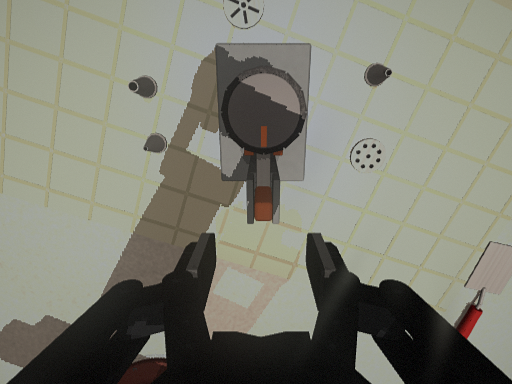

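{"op": "jog_arm", "data": {"steps": [{"dx":0.0,"dy":0.0,"dz":-0.5,"twist":0.0},{"dx":0.0,"dy":0.0,"dz":-1.0,"twist":0.0},{"dx":0.0,"dy":0.0,"dz":-1.3,"twist":0.0},{"dx":0.0,"dy":0.0,"dz":-1.3,"twist":0.0}], "gripper": 100}}

```text
t: 3.22
tool_pos: [0.5384, -0.0205, 0.1756]
tool_rot: [-3.095, -0.524, 0.002]
contact_force: [-0.3, 0.2, 0.6]
opening: 0.0518
```

{"op": "jog_arm", "data": {"steps": [{"dx":0.0,"dy":0.0,"dz":0.0,"twist":0.0},{"dx":0.0,"dy":0.0,"dz":0.0,"twist":0.0},{"dx":0.0,"dy":0.0,"dz":0.0,"twist":0.0},{"dx":0.0,"dy":0.0,"dz":0.0,"twist":0.0}], "gripper": 255, "newtons": 40}}

```text
t: 3.72
tool_pos: [0.5395, -0.0213, 0.1773]
tool_rot: [3.098, 0.524, 0.003]
contact_force: [0.7, -3.7, 4.9]
opening: 0.0132
```

{"op": "jog_arm", "data": {"steps": [{"dx":-0.1,"dy":-0.03,"dz":0.0,"twist":0.0},{"dx":-0.2,"dy":-0.07,"dz":0.0,"twist":0.0},{"dx":-0.3,"dy":-0.1,"dz":0.0,"twist":0.0},{"dx":-0.4,"dy":-0.14,"dz":0.0,"twist":0.0},{"dx":-0.49,"dy":-0.17,"dz":0.0,"twist":0.0}]}}

```text
t: 4.35
tool_pos: [0.5128, -0.0306, 0.1774]
tool_rot: [-3.097, -0.523, -0.018]
contact_force: [24.4, 3.6, -12.4]
opening: 0.0133
```

{"op": "jog_arm", "data": {"steps": [{"dx":-0.01,"dy":0.0,"dz":0.0,"twist":0.0},{"dx":-0.03,"dy":-0.01,"dz":0.0,"twist":0.0}]}}

```text
t: 4.6
tool_pos: [0.513, -0.0306, 0.1774]
tool_rot: [-3.096, -0.523, -0.029]
contact_force: [14.4, 1.1, -5.5]
opening: 0.0135
```

```bash
python3 look.py 3 wrist side
python3 - <<'E'
from h import *
d=load("pics/side3.npz");cv2.imwrite("pics/side3z.png",cv2.resize(d["frame"][110:250,190:290,::-1],None,fx=4,fy=4))
E
```

```text
wrist tab top 1044 [ 0.5219 -0.0268  0.204 ] ((550.0831909179688, -17.047683715820312), (98.34164428710938, 12.903827667236328), 19.3670654296875)
wrist cap top 15451 [0.6032 0.0014 0.2033] ((605.5066528320312, 2.314582586288452), 29.003015518188477)
wrist col top 2352 [ 0.5343 -0.0225  0.1667] ((532.8201904296875, -23.043149948120117), (38.20212936401367, 28.96495819091797), 19.285202026367188)
side cap top 153 [0.6039 0.0078 0.2025] ((600.9614868164062, 2.344770669937134), 31.538177490234375)
side col top 97 [ 0.5266 -0.0207  0.165 ] ((521.5195922851562, -23.41242218017578), (58.149383544921875, 33.90681076049805), 16.316526412963867)
t 4.7 pos [ 0.5131 -0.0306  0.1774] yaw 19.171155341051758 F [11.   0.  -4.4] M [-0.05 -1.37  0.02] open 0.0132 q6 1.0258302824076104
```

View pics/side3z.png

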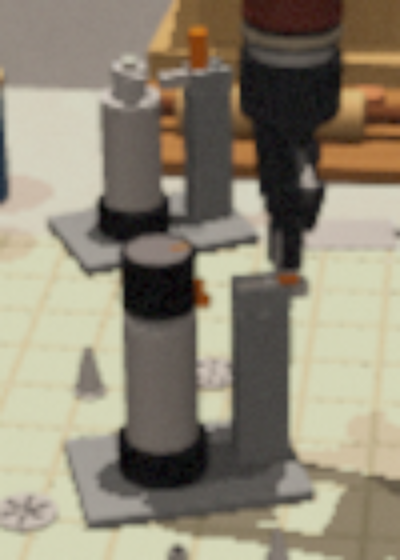

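View pics/wrist3.png

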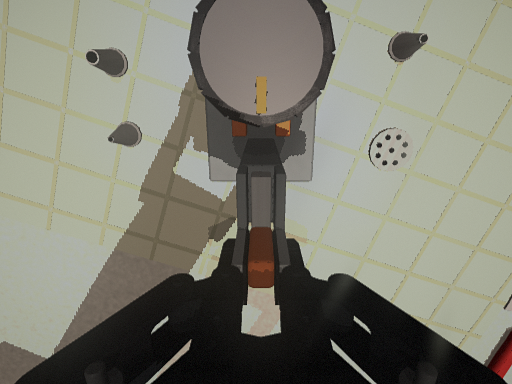

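Run:
```python
from h import *
for t in "23":
    d=load(f"pics/wrist{t}.npz");P=cloud(d);hsv=cv2.cvtColor(d["frame"],cv2.COLOR_RGB2HSV)
    a=np.radians(19.2);X=(P[...,0]-.6055)*np.cos(a)+(P[...,1]-.0021)*np.sin(a);Y=-(P[...,0]-.6055)*np.sin(a)+(P[...,1]-.0021)*np.cos(a);Z=P[...,2]
    m=(hsv[...,0]<20)&(hsv[...,1]>110)&(Z>.2)&(Z<.212)&(X<-50e-3)&(X>-.13)&(abs(Y)<.03)
    x=X[m];print(t,m.sum(),np.percentile(x,[0,1,5,50,95,99,100]).round(4),np.percentile(Y[m],[1,99]).round(4),Z[m].mean())
```

```text
2 366 [-0.079  -0.0786 -0.0777 -0.0702 -0.0642 -0.0638 -0.0636] [-0.0067  0.0067] 0.20506735167178422
3 828 [-0.1078 -0.107  -0.1056 -0.0974 -0.0921 -0.0918 -0.0911] [-0.0064  0.0064] 0.20498285230800461
```

{"op": "jog_arm", "data": {"steps": [{"dx":-0.03,"dy":-0.01,"dz":0.0,"twist":0.0},{"dx":-0.06,"dy":-0.02,"dz":0.0,"twist":0.0},{"dx":-0.06,"dy":-0.02,"dz":0.0,"twist":0.0}]}}

```text
t: 5.08
tool_pos: [0.513, -0.0306, 0.1774]
tool_rot: [-3.095, -0.523, -0.046]
contact_force: [17.3, 1.8, -8.1]
opening: 0.0132
```

{"op": "jog_arm", "data": {"steps": [{"dx":0.0,"dy":0.0,"dz":0.0,"twist":0.0},{"dx":0.0,"dy":0.0,"dz":0.0,"twist":0.0},{"dx":0.0,"dy":0.0,"dz":0.0,"twist":0.0}], "gripper": 120}}

```text
t: 5.45
tool_pos: [0.5125, -0.0304, 0.1771]
tool_rot: [-3.094, -0.523, -0.045]
contact_force: [-0.8, -0.0, 0.9]
opening: 0.0452
```

{"op": "jog_arm", "data": {"steps": [{"dx":0.0,"dy":0.0,"dz":0.4,"twist":0.0},{"dx":0.0,"dy":0.0,"dz":1.1,"twist":0.0},{"dx":0.2,"dy":0.07,"dz":1.5,"twist":0.0},{"dx":0.7,"dy":0.25,"dz":1.5,"twist":0.0}], "gripper": 0}}

```text
t: 5.95
tool_pos: [0.5559, -0.0157, 0.271]
tool_rot: [-3.096, -0.521, -0.054]
contact_force: [-0.0, -0.4, 0.2]
opening: 0.0855
```

```bash
sleep 1; python3 look.py 4 wrist
python3 - <<'E'
from h import *
for t in "4":
    d=load(f"pics/wrist{t}.npz");P=cloud(d);hsv=cv2.cvtColor(d["frame"],cv2.COLOR_RGB2HSV)
    a=np.radians(19.2);X=(P[...,0]-.6055)*np.cos(a)+(P[...,1]-.0021)*np.sin(a);Y=-(P[...,0]-.6055)*np.sin(a)+(P[...,1]-.0021)*np.cos(a);Z=P[...,2]
    m=(hsv[...,0]<20)&(hsv[...,1]>110)&(Z>.2)&(Z<.212)&(X<-50e-3)&(X>-.13)&(abs(Y)<.03)
    x=X[m];print(t,m.sum(),np.percentile(x,[0,1,5,50,95,99,100]).round(4),np.percentile(Y[m],[1,99]).round(4),Z[m].mean())
E
```

```text
wrist tab top 271 [ 0.5474 -0.0179  0.2045] ((553.6773071289062, -12.539165496826172), (95.47715759277344, 25.895885467529297), 14.314888954162598)
wrist cap top 4327 [0.6062 0.0024 0.2032] ((605.3569946289062, 2.180233955383301), 28.674972534179688)
wrist col top 1003 [ 0.5331 -0.0232  0.1669] ((531.4526977539062, -23.599050521850586), (41.24723815917969, 28.961942672729492), 19.371261596679688)
t 6.0 pos [ 0.5579 -0.0144  0.2688] yaw 19.192761197032382 F [-2.4  0.1 -0.9] M [-0.03  0.04 -0.01] open 0.0856 q6 1.0689736307837125
4 205 [-0.1024 -0.1022 -0.1016 -0.0957 -0.092  -0.0916 -0.0913] [-0.0057  0.0063] 0.20481687010694893
```

View pics/wrist4.png

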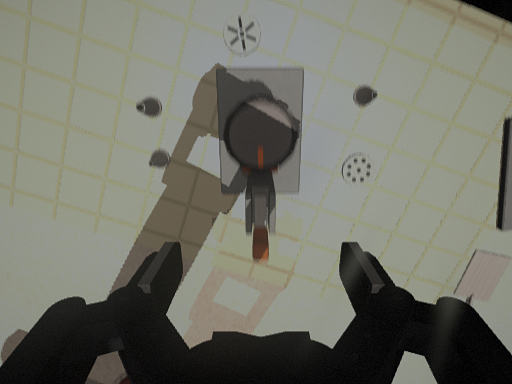

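{"op": "jog_arm", "data": {"steps": [{"dx":0.4,"dy":0.14,"dz":0.0,"twist":0.0},{"dx":0.79,"dy":0.27,"dz":0.0,"twist":0.0},{"dx":0.79,"dy":0.27,"dz":0.0,"twist":0.0},{"dx":0.79,"dy":0.27,"dz":-0.3,"twist":0.0},{"dx":0.79,"dy":0.27,"dz":-0.3,"twist":0.0}], "gripper": 0}}

```text
t: 6.62
tool_pos: [0.6032, 0.0017, 0.2477]
tool_rot: [-3.093, -0.522, -0.045]
contact_force: [-0.2, -0.4, -0.0]
opening: 0.0854
```

```bash
sleep 1; python3 look.py 5 wrist side
python3 - <<'E'
from h import *
d=load("pics/side5.npz");cv2.imwrite("pics/side5z.png",cv2.resize(d["frame"][90:250,180:300,::-1],None,fx=3.7,fy=3.7))
E
```

```text
wrist tab top 342 [ 0.5329 -0.0232  0.2047] ((550.5999145507812, -16.821208953857422), (98.41555786132812, 12.637495994567871), 19.25324249267578)
wrist cap top 4435 [0.607  0.0026 0.2031] ((605.3553466796875, 2.098203182220459), 28.88056755065918)
wrist col top 1000 [ 0.5331 -0.023   0.1669] ((531.523193359375, -23.586111068725586), (41.709205627441406, 29.03032875061035), 19.124052047729492)
side tab top 23 [ 0.5242 -0.0212  0.2027] ((550.2327880859375, -17.94835662841797), (92.0882797241211, 18.100170135498047), 12.276246070861816)
side cap top 159 [0.6035 0.0083 0.2023] ((601.2791137695312, 4.650045394897461), 30.875619888305664)
side col top 96 [ 0.5256 -0.0205  0.1657] ((521.2803955078125, -24.713031768798828), (57.23406982421875, 36.88602066040039), 19.341171264648438)
t 6.725 pos [0.6043 0.0016 0.2499] yaw 19.16608508722493 F [ 0.8 -0.4 -0.5] M [-0.03 -0.02 -0.01] open 0.0852 q6 1.1088796333641335
```

View pics/side5z.png

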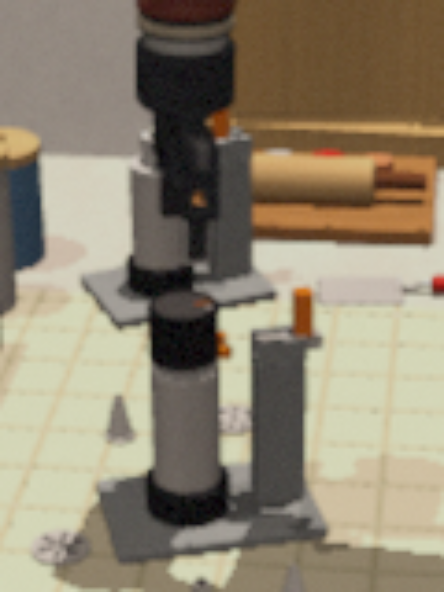

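View pics/wrist5.png

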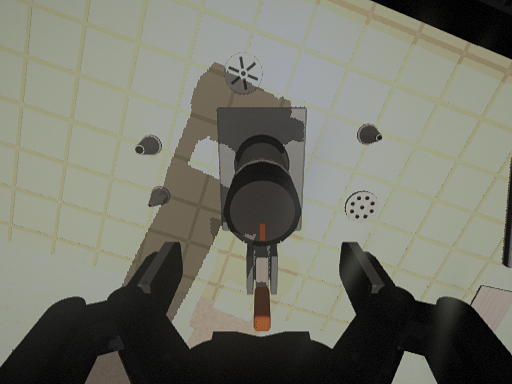

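{"op": "jog_arm", "data": {"steps": [{"dx":0.03,"dy":0.01,"dz":-0.5,"twist":0.0},{"dx":0.03,"dy":0.01,"dz":-1.0,"twist":0.0},{"dx":0.03,"dy":0.01,"dz":-1.4,"twist":0.0},{"dx":0.03,"dy":0.01,"dz":-1.4,"twist":0.0},{"dx":0.03,"dy":0.01,"dz":-1.4,"twist":0.0}]}}

```text
t: 7.35
tool_pos: [0.6068, 0.002, 0.1675]
tool_rot: [-3.094, -0.522, -0.054]
contact_force: [-0.7, 0.6, 0.3]
opening: 0.0853
```

{"op": "jog_arm", "data": {"steps": [{"dx":0.0,"dy":0.0,"dz":0.0,"twist":0.0},{"dx":0.0,"dy":0.0,"dz":0.0,"twist":0.0},{"dx":0.0,"dy":0.0,"dz":0.0,"twist":0.0},{"dx":0.0,"dy":0.0,"dz":0.0,"twist":0.0}], "gripper": 255, "newtons": 70}}

```text
t: 7.85
tool_pos: [0.6077, 0.0019, 0.169]
tool_rot: [-3.095, -0.522, -0.058]
contact_force: [0.5, 0.3, 5.6]
opening: 0.0556
```

```bash
sleep 1; python3 look.py 6 wrist
```

```text
wrist tab top 201 [ 0.5904 -0.0033  0.2026] ((589.9053955078125, -3.427194118499756), (16.181110382080078, 3.485328197479248), 19.401521682739258)
wrist cap top 11413 [0.6081 0.003  0.2025] ((610.0684814453125, 4.092253684997559), 34.20213317871094)
wrist col top 203 [ 0.546  -0.0185  0.1668] ((545.8427124023438, -18.608577728271484), (9.595006942749023, 29.021995544433594), 17.832809448242188)
t 7.9 pos [0.6077 0.0019 0.1688] yaw 19.159512132232237 F [ 1.2 -0.   3.6] M [ 0.02 -0.1  -0.03] open 0.0556 q6 1.1083909323217331
```

View pics/wrist6.png

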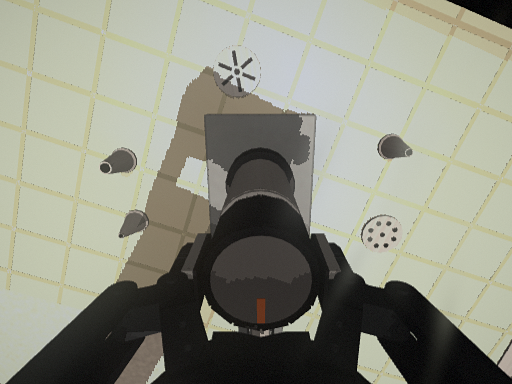

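{"op": "jog_arm", "data": {"steps": [{"dx":0.0,"dy":0.0,"dz":-0.03,"twist":0.0},{"dx":0.0,"dy":0.0,"dz":-0.07,"twist":0.0},{"dx":0.0,"dy":0.0,"dz":-0.11,"twist":0.0},{"dx":0.0,"dy":0.0,"dz":-0.13,"twist":0.0},{"dx":0.0,"dy":0.0,"dz":-0.13,"twist":0.0}], "newtons": 90}}

```text
t: 8.52
tool_pos: [0.6078, 0.0019, 0.1632]
tool_rot: [-3.095, -0.523, -0.058]
contact_force: [-4.9, 0.1, 12.1]
opening: 0.0551
```

```bash
sleep 1; python3 look.py 7 wrist
```

```text
wrist tab top 202 [ 0.5904 -0.0034  0.1969] ((0.0, 0.0), (0.0, 0.0), 0.0)
wrist cap top 1984 [0.6094 0.0033 0.201 ] ((612.8533935546875, 5.030543804168701), 33.673851013183594)
wrist col top 214 [ 0.5491 -0.0175  0.1644] ((547.9458618164062, -17.782434463500977), (7.6021552085876465, 28.52947998046875), 17.46660614013672)
t 8.575 pos [0.6078 0.0019 0.1632] yaw 19.170843403588606 F [-5.1  0.3 11.8] M [0.05 0.86 0.07] open 0.0552 q6 1.1081812685657877
```

{"op": "jog_arm", "data": {"steps": [{"dx":0.0,"dy":0.005,"dz":-0.04,"twist":0.7},{"dx":0.0,"dy":0.01,"dz":-0.04,"twist":1.5},{"dx":0.0,"dy":0.015,"dz":-0.04,"twist":2.3},{"dx":-0.01,"dy":0.02,"dz":-0.04,"twist":3.1},{"dx":-0.01,"dy":0.025,"dz":-0.04,"twist":4.0}]}}

```text
t: 9.2
tool_pos: [0.6085, 0.0038, 0.1633]
tool_rot: [-2.716, -1.551, -0.059]
contact_force: [-1.0, 1.8, 10.4]
opening: 0.0556
```

```bash
sleep 1; python3 look.py 8 wrist
```

```text
wrist tab top 202 [ 0.599  -0.0112  0.1969] ((0.0, 0.0), (0.0, 0.0), 0.0)
wrist cap top 2148 [0.609  0.0066 0.2006] ((607.6608276367188, 8.884921073913574), 34.3988151550293)
wrist col top 557 [ 0.5258 -0.0227  0.1665] ((525.3363647460938, -22.71527099609375), (18.5582275390625, 60.376644134521484), 87.59777069091797)
t 9.25 pos [0.6085 0.0038 0.1633] yaw 59.68815483812568 F [-0.7  2.4  9.7] M [0.32 0.26 0.01] open 0.0551 q6 0.38993142840332107
```

View pics/wrist8.png

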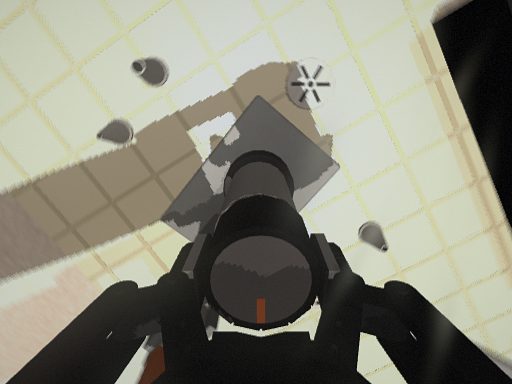

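{"op": "jog_arm", "data": {"steps": [{"dx":0.0,"dy":0.0,"dz":-0.03,"twist":0.8},{"dx":-0.01,"dy":0.0,"dz":-0.03,"twist":1.6},{"dx":-0.02,"dy":0.0,"dz":-0.03,"twist":2.4},{"dx":-0.025,"dy":0.0,"dz":-0.03,"twist":3.1},{"dx":-0.03,"dy":0.0,"dz":-0.03,"twist":3.6}]}}

```text
t: 9.88
tool_pos: [0.6066, 0.005, 0.1633]
tool_rot: [-2.087, -2.313, -0.051]
contact_force: [-4.4, 3.3, 10.5]
opening: 0.0556
```

```bash
sleep 1; python3 look.py 9 wrist
```

```text
wrist tab top 759 [ 0.5368 -0.0234  0.2028] ((509.1541748046875, -28.110918045043945), (18.61042594909668, 8.868329048156738), 48.017486572265625)
wrist cap top 2424 [0.6055 0.008  0.2003] ((603.0117797851562, 9.713915824890137), 34.57514572143555)
wrist col top 2444 [ 0.5276 -0.0174  0.1662] ((522.7650756835938, -23.112863540649414), (57.66166305541992, 24.014923095703125), 18.712425231933594)
t 9.925 pos [0.6066 0.0049 0.1633] yaw 95.99788083037066 F [-5.3  3.9 10.1] M [0.54 0.86 0.04] open 0.0551 q6 -0.24739649283838952
```

View pics/wrist9.png

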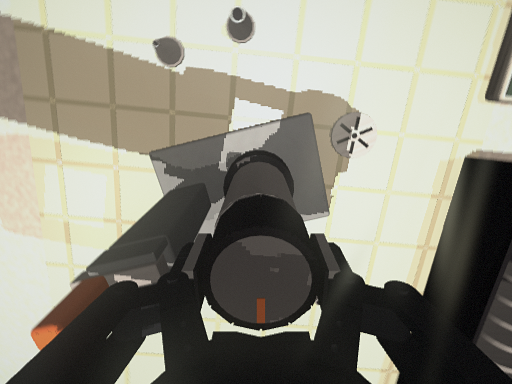

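{"op": "jog_arm", "data": {"steps": [{"dx":0.0,"dy":0.0,"dz":0.1,"twist":0.0},{"dx":0.0,"dy":0.0,"dz":0.2,"twist":0.0},{"dx":0.0,"dy":0.0,"dz":0.35,"twist":0.0},{"dx":0.0,"dy":0.0,"dz":0.5,"twist":0.0},{"dx":0.0,"dy":0.0,"dz":0.65,"twist":0.0}]}}

```text
t: 10.55
tool_pos: [0.6064, 0.0049, 0.2025]
tool_rot: [-2.084, -2.314, -0.05]
contact_force: [-0.3, -0.4, -0.5]
opening: 0.0553
```

{"op": "jog_arm", "data": {"steps": [{"dx":0.0,"dy":0.0,"dz":0.25,"twist":0.0},{"dx":0.0,"dy":0.0,"dz":0.5,"twist":0.0},{"dx":0.0,"dy":0.0,"dz":0.8,"twist":0.0},{"dx":0.0,"dy":0.0,"dz":1.1,"twist":0.0},{"dx":0.0,"dy":0.0,"dz":1.1,"twist":0.0}]}}

```text
t: 11.18
tool_pos: [0.6075, 0.0048, 0.2715]
tool_rot: [-2.086, -2.317, -0.054]
contact_force: [0.2, 0.8, -0.6]
opening: 0.0547
```

```bash
sleep 1; python3 look.py 10 wrist side top
python3 - <<'E'
from h import *
d=load("pics/side10.npz");cv2.imwrite("pics/side10z.png",cv2.resize(d["frame"][90:250,180:300,::-1],None,fx=3.7,fy=3.7))
E
```

```text
wrist tab top 251 [ 0.5115 -0.0295  0.2055] ((511.1396484375, -30.132661819458008), (14.909388542175293, 12.76330280303955), 18.234346389770508)
wrist col top 1250 [ 0.5302 -0.0224  0.1664] ((523.8530883789062, -25.795270919799805), (57.17919158935547, 29.383943557739258), 19.20842933654785)
side tab top 20 [ 0.51   -0.0246  0.2022] ((510.43890380859375, -26.264074325561523), (9.066498756408691, 10.346302032470703), 5.690718650817871)
side col top 100 [ 0.5261 -0.0193  0.1656] ((522.4146118164062, -25.743900299072266), (59.16445541381836, 35.95562744140625), 26.327308654785156)
t 11.325 pos [0.6061 0.0049 0.2678] yaw 95.99160037464577 F [-1.1  0.9 -1.5] M [-0.    0.02  0.01] open 0.055 q6 -0.2399354007698485
```

View pics/side10z.png

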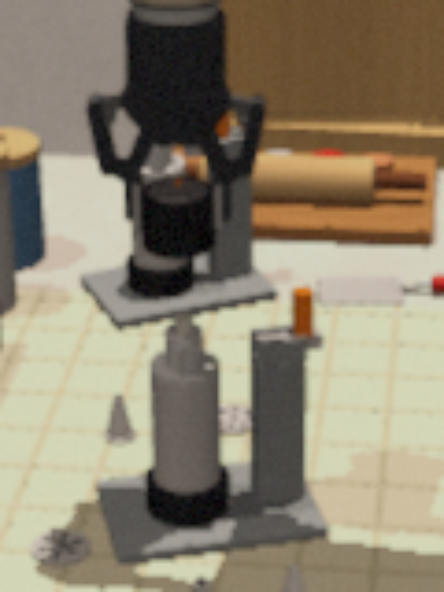

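View pics/wrist10.png

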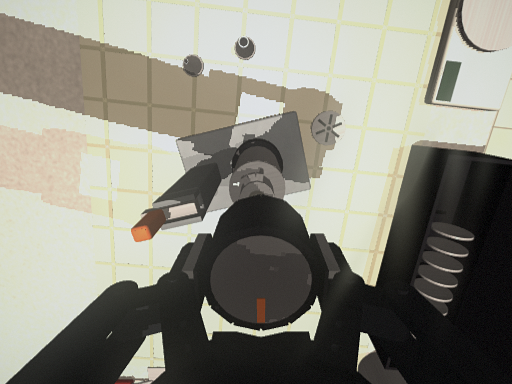

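```bash
cat > cap.py <<'E'
from h import *
import sys
d=load(f"pics/wrist{sys.argv[1]}.npz");P=cloud(d);X,Y,Z=P[...,0],P[...,1],P[...,2]
v,u=np.mgrid[:384,:512]
m=(Z>.28)&(Z<.32)&(abs(u-261)<56)&(v>205)&(v<330)&(np.hypot(X-.606,Y-.004)<.035)
q=P[m];A=np.c_[q[:,:2]-q[:,:2].mean(0),np.ones(len(q))];c=None;w=np.ones(len(q),bool)
for _ in range(4):
    c=np.linalg.lstsq(A[w],q[w,2],rcond=None)[0];r=q[:,2]-A@c;w=abs(r)<.002
q=q[w];print(len(q),"slope deg",np.degrees(c[:2]),"z",c[2],cv2.minEnclosingCircle(q[:,:2].astype(np.float32)*1000),np.ptp(q,0))
# other visible ring: neck / barrel shoulder
for lo,hi,rad in((.177,.186,.035),(.146,.154,.04)):
    s=P[(Z>lo)&(Z<hi)&(np.hypot(X-.605,Y-.002)<rad)]
    if len(s)>10: print(lo,len(s),cv2.minEnclosingCircle(s[:,:2].astype(np.float32)*1000),s[:,2].mean())
E
python3 cap.py 10; python3 cap.py 6;python3 cap.py 9
```

```text
9627 slope deg [ 0.62058304 -0.08381958] z 0.304397156396768 ((607.6254272460938, 3.134603977203369), 29.325204849243164) [0.05436413 0.05834993 0.00433973]
0.177 390 ((604.2391357421875, 9.099539756774902), 16.378765106201172) 0.17990097568104774
0.146 1048 ((605.0274047851562, 2.645860195159912), 28.691408157348633) 0.14989401195145008cap.py:6: RuntimeWarning: Mean of empty slice.
  q=P[m];A=np.c_[q[:,:2]-q[:,:2].mean(0),np.ones(len(q))];c=None;w=np.ones(len(q),bool)
  ret = um.true_divide(
Traceback (most recent call last):
  File "cap.py", line 9, in <module>
    q=q[w];print(len(q),"slope deg",np.degrees(c[:2]),"z",c[2],cv2.minEnclosingCircle(q[:,:2].astype(np.float32)*1000),np.ptp(q,0))
                                                                                                                       ~~~~~~^^^^^
ValueError: zero-size array to reduction operation maximum which has no identity
cap.py:6: RuntimeWarning: Mean of empty slice.
  q=P[m];A=np.c_[q[:,:2]-q[:,:2].mean(0),np.ones(len(q))];c=None;w=np.ones(len(q),bool)
  ret = um.true_divide(
Traceback (most recent call last):
  File "cap.py", line 9, in <module>
    q=q[w];print(len(q),"slope deg",np.degrees(c[:2]),"z",c[2],cv2.minEnclosingCircle(q[:,:2].astype(np.float32)*1000),np.ptp(q,0))
                                                                                                                       ~~~~~~^^^^^
ValueError: zero-size array to reduction operation maximum which has no identity
```

{"op": "jog_arm", "data": {"steps": [{"dx":0.0,"dy":0.0,"dz":0.0,"twist":0.0},{"dx":0.0,"dy":0.0,"dz":0.0,"twist":0.0},{"dx":0.0,"dy":0.0,"dz":0.0,"twist":0.0},{"dx":0.0,"dy":0.0,"dz":0.0,"twist":0.0}]}}

```text
t: 11.82
tool_pos: [0.606, 0.0049, 0.2677]
tool_rot: [-2.083, -2.313, -0.049]
contact_force: [0.0, 0.3, 0.1]
opening: 0.0552
```

```bash
sleep 1; python3 look.py 11 wrist top|tail -1; python3 cap.py 11;python3 -c "
from h import *
d=load('pics/top11.npz');P=cloud(d)
q=P[(P[...,2]>.297)&(P[...,2]<.312)&(np.hypot(P[...,0]-.605,P[...,1]-.002)<.045)];print(len(q),q.mean(0) if len(q) else 0)"
```

```text
t 11.925 pos [0.6061 0.0049 0.2678] yaw 95.99345225084284 F [-0.   0.1 -0.8] M [ 0.01 -0.01  0.05] open 0.0546 q6 -0.23992593956204622
9626 slope deg [0.25945768 0.10876219] z 0.3006231995357921 ((606.5503540039062, 3.518667697906494), 29.272876739501953) [0.05406994 0.05794906 0.0040291 ]
0.177 353 ((604.2159423828125, 9.227636337280273), 15.91482162475586) 0.1798912471060792
0.146 1060 ((605.3264770507812, 2.958686590194702), 28.527679443359375) 0.14995752222679753
24 [0.5951182  0.01433375 0.30147965]
```

{"op": "jog_arm", "data": {"steps": [{"dx":-0.01,"dy":-0.01,"dz":0.04,"twist":0.0},{"dx":-0.01,"dy":-0.01,"dz":0.04,"twist":0.0},{"dx":-0.01,"dy":-0.01,"dz":0.04,"twist":0.0},{"dx":-0.01,"dy":-0.01,"dz":0.04,"twist":0.0},{"dx":-0.01,"dy":-0.01,"dz":0.04,"twist":0.0}]}}

```text
t: 12.55
tool_pos: [0.6055, 0.0044, 0.2701]
tool_rot: [-2.083, -2.313, -0.049]
contact_force: [-0.2, 0.4, -1.2]
opening: 0.0548
```

```bash
sleep 1; python3 look.py 12 wrist |grep -v col; python3 cap.py 12; python3 -c "
from station import ctrl
import numpy as np
print(np.abs(ctrl.get_obs()['dq']).max()); print(ctrl.finish_job())"
```

```text
wrist tab top 252 [ 0.5116 -0.0296  0.2055] ((511.1104431152344, -30.006877899169922), (14.837272644042969, 12.736117362976074), 15.191693305969238)
t 12.6 pos [0.6055 0.0044 0.2701] yaw 95.99215963243205 F [ 0.5 -0.5 -0.6] M [-0.04  0.01  0.  ] open 0.0552 q6 -0.2408348304515925
9616 slope deg [0.31180658 0.06160914] z 0.3030804612256167 ((605.4251708984375, 2.7762746810913086), 29.099891662597656) [0.0537038  0.05736849 0.00414404]
0.177 382 ((604.6405639648438, 9.314659118652344), 16.078004837036133) 0.1799797025381448
0.146 1049 ((605.1812133789062, 2.671257972717285), 28.548439025878906) 0.14987773208284072
0.0012223613010646018
the job is handed in; nothing more can be done
None
```

The press is open and the job is handed in, at 12.6 s of the 51 s allowed. The hand-in reports no verdict.

- **Lock:** I pulled the orange tab out until it stopped (17–24 N of pull, no further movement). It stayed out after release: about 99–100 mm from the barrel's axis at the last look.
- **Cap:** I gripped it, pressed it down 5.7 mm, kept it down while turning it about 77° anticlockwise, then lifted it straight off.
- **Final pose:** The cap is held still about 100 mm above its seat (top at 0.303 m), within about 1 mm of the barrel's axis, and tilted about 0.3°.

**Not perfect or not checked:**
- Pulling the tab left the tool leaning by about 2°, which the jog moves can't correct. The cap measured level anyway.
- A ring fit on the open neck came out about 6.5 mm off centre because the cap partly hid it. I used the barrel shoulder and the earlier seated-cap fits instead.
- The top camera's cap fit was also mostly hidden by the gripper, so I ignored it.
- I did not measure the nozzles, discs, spatula and bowl again at the end. The arm had no contact away from the press.

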